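Close and lock the counter showcase

TASK

Close up the little display case of balm jars: slide its clear cover fully shut, then pull the lock knob up, turn it so its arm swings over the cover, and push the knob fully back down so the arm's nose drops into the brass keeper on the cover. Do not knock over or shove the vase, the mug or the cocktail glass standing around it, and let go when it is locked.

Things in the scene. Friction and masses are not known exactly. Their poses are not given: they have to be found in the camera images.
- showcase: Fixed wooden case, 110 (x) x 280 (y) x 66 mm high, holding three dark jars. Origin: centre of its underside, on the table. Own y runs along its length: the last 70 mm at +y are a solid deck, top 66 mm above the table, that carries the lock and two 9 mm high brass blocks between which the arm's nose is parked; the rest is open, under the clear cover. z is up.
- cover (a joint): Opening of the clear sliding cover, m: 0 fully shut against the deck (end stop); starts 0.05 to 0.10 open. It slides along the case's y: shutting is towards +y. Dry friction about 1.5 N; it stays where it is left. The plate is 92 wide x 208 x 5 mm, its upper face 61 mm above the table between case walls that rise to 66 mm.
- cover_bar (a point): Middle of the top of the wooden finger bar on the cover: a ridge 70 mm along the case's x, 12 mm thick along y, 20 mm high; its top is 81 mm above the table. It moves with the cover. Push its -y face to shut the cover.
- lock_lift (a joint): Height of the lock knob (with its arm) above its home position, m: 0 pushed fully home, 0.016 fully out (end stop). Dry friction about 4 N holds it wherever it is left. Home, it has 0.05 rad of play; it turns only when raised by more than about 0.009.
- lock_turn (a joint): Turn of the lock knob, rad: 0 parked (arm points along the case's -x, 10 degrees towards -y), grows counterclockwise seen from above, end stop at 1.4 where the arm points along the case's -y, over the cover: the locked direction. Turning friction about 0.03 N m plus slight drag; it stays where it is left.
- knob_grip (a point): Centre of the round steel knob head, on the vertical axis of the lock (at case x +30, y +110 mm); moves with the knob. The head is 30 mm in diameter and 34 mm tall, its top (34 mm wide rim) 17 mm above this point, its underside 17 mm below it. Home, this point is 108 mm above the table.
- lever_end (a point): Centre of the flat steel arm straight above its nose, 65 mm from the knob's axis; moves with the knob. The arm is a bar 14 mm wide, 8 mm thick (its top 4 mm above this point), from the stem under the knob head out to 72 mm from the axis. From its end a round nose, 10 mm in diameter, points down to 14 mm below this point. Knob home, this point is 81 mm above the table.
- keeper (a point): Brass keeper on the cover, moves with it: a U of three blocks 14 mm high, 16 mm wide inside, open towards the case's -y. This point is the middle of the U at the level of the blocks' tops, 75 mm above the table. Only with the cover fully shut and the knob turned to its stop is it right under the nose, which drops in with 3 mm play each side.
- vase: White bud vase, 110 mm in diameter, 129 mm high, bystander; origin at the centre of its base.
- mug: White mug, about 103 x 140 x 129 mm, bystander; origin at the centre of its base.
- coupe: Stemmed cocktail glass, 103 mm in diameter, 150 mm high, bystander; origin at the centre of its foot.

How it is judged:
By the outcome, as a careful person would: the job done as asked, in the order asked, and still so for the second after the job is handed in, with the robot touching nothing.
It also fails if it takes over 64 s, if anything falls off the work surface, if the arm or the gripper's body presses on something with over 40 N, if the wrist force passes 120 N, or if a joint passes its speed limit or range.

ROBOT

A 7-joint arm with a two-finger parallel gripper is mounted at the origin on the work surface; the furniture and walls round the work are solid. World frame = base frame: x ahead of the robot, y to its left, z up, the work surface at z = 0. Lengths are in m, angles in rad, forces in N, time in s.
With the tool pointing down it reaches from about 0.4 to 0.85 m from the base axis. Payload 6.9 kg.
Tool frame: the origin (TCP) lies midway between the tips of the shut fingers; the grasp point (between the pads) lies behind it (ctrl.pinch_z is the z of the grasp point in the tool frame, in m); z points along the fingers, y is the line along which they close (so a half turn about z gives the same grasp; the last joint's range is limited). The gripper opens to 85 mm and grips with 20 to 120 N. Pads are 22 mm wide; open, the fingers measure 114 mm over their backs; the gripper's body (76 mm by 85 mm) begins 54 mm behind the grasp point. The pads swing forward as they close: fully open they stand 13 mm farther back than shut.
Start: joints at [-1.042, 0.507, -0.238, 1.5, 0.126, 1.149, -0.155], TCP at [0.256, 0.57, 0.231] pointing down, gripper open.
Joint ranges: [-3.08, 3.08], [-0.24, 2.05], [-1.43, 1.35], [0, 2.5], [-1.52, 4.66], [0.17, 1.96], [-2.89, 2.89]. Speed limits (rad/s): [2.39, 2.39, 3.14, 3.14, 3.14, 3.14, 3.14].

INTERFACE

Orientations are given as a unit quaternion [w, x, y, z].
In Python, from station import ctrl, get_state, vision, ticket, models gives the robot as it stands. Calls block until the motion is done:
- ctrl.movep(position, orientation): joint-space move of the TCP to a pose.
- ctrl.movel(position, frame=None, max_speed=0.15): straight line of the TCP; frame=None keeps the orientation; max_speed is the mean speed in m/s.
- ctrl.set_joints(angles): joint-space move.
- ctrl.ungrasp() and ctrl.close_gripper(force=None): open the fingers fully, or close them until they stop; force is the grip in N (None keeps the last).
- ctrl.pause(seconds).
- ctrl.ik(position, orientation): joint angles nearest the present ones, or None.
- get_state(): the state.
- vision.grab_frame(name): name is "scene" or "top"; returns (picture, depth): 420x560x3 uint8, blue, green, red; 420x560 float32, m along the optical axis (not along the pixel's ray), 0 where there is no reading.
- vision.camera_info(name): a dict with "mtx" (3x3 intrinsics, pixels), "R" (3x3) and "t" (3): a world point X has camera coordinates R X + t. Camera axes: x right, y down, z forward; pixel columns grow to the right and rows downward; lengths in m; the calibration is good to about 2 mm. A picture is of the moment at which its call begins. camera_info takes no time and is no camera call.
A pose or a line that the arm cannot do raises ctrl.Unreachable and nothing moves.
- ticket.close_job(): hands the job in; it is judged then, once.
Trained networks look in the newest picture that a camera, given by its name, has taken for a name from the list of things; names that differ only in an ending like _2 or _b are one class to them, and where a whole thing is asked for, a point or a joint stands for the part that bears it (a point fixed in the world has none). Each returns a list of dicts, best first, with "p" (0 to 1); they miss things now and then, are a little off and sometimes report something else, mostly with a low value. They report only what shows in the picture. A call takes as long as a camera call.
- models.recognise(camera, target): "point" ([column, row] in pixels, amid what is visible of it).
- models.masks_of(camera, target): "mask" (420x560 bool, what is visible of it) and "point" ([column, row] in pixels, amid what is visible of it).
The state is a dict: "time": time; "qpos": joint angles; "qd": joint speeds; "tau": joint torques, N m; "tcp_pos": TCP position; "eef_rot": TCP orientation; "contact_force": force on the tool from outside, world axes, zero at the start; "wrist_torque": the same for the moment, N m; "width": finger opening in m; "gripper_force": force on a finger pad.
Only numpy, scipy, OpenCV 4.12 (cv2) and the standard library are available. Lean on these libraries where they do the work, as an engineer would, in place of code of your own. Each camera call takes 0.05 s, during which the arm holds its last target. There are 200 camera calls.

## Working session

There is one attempt and no reset: what is moved stays moved. The work goes in short steps, each a Python script; the robot and the scene stay as the last script left them, time stands still between calls to the robot, and variables do not carry over. Pictures are saved under pics/ and viewed, at most 10 in all, crops included, and the job is handed in when it is done.

```bash
mkdir -p pics
cat > h.py <<'E'
import numpy as np, cv2
from station import ctrl,get_state,vision,ticket,models
def ray(cam,uv):
    i=vision.camera_info(cam);K,R,t=[np.array(i[k],float) for k in("mtx","R","t")]
    d=R.T@np.linalg.solve(K,[uv[0],uv[1],1.]); return -R.T@t,d
def at_z(cam,uv,z):
    o,d=ray(cam,uv); return o+d*(z-o[2])/d[2]
def at_d(cam,uv,D):
    o,d=ray(cam,uv); return o+d*D
def proj(cam,X):
    i=vision.camera_info(cam);K,R,t=[np.array(i[k],float) for k in("mtx","R","t")]
    p=K@(R@np.array(X)+t); return p[:2]/p[2]
def cloud(cam,depth,mask):
    v,u=np.where(mask&(depth>0)); i=vision.camera_info(cam);K,R,t=[np.array(i[k],float) for k in("mtx","R","t")]
    z=depth[v,u]; c=np.linalg.solve(K,np.stack([u,v,np.ones_like(u)]).astype(float))*z
    return (R.T@(c-t[:,None])).T
E
python3 - <<'E'
from h import *
np.set_printoptions(precision=3,suppress=True)
for c in("top","scene"):
    im,d=vision.grab_frame(c); cv2.imwrite(f"pics/{c}0.png",im); np.save(f"{c}_d.npy",d)
    print(c,ray(c,[280,210]))
    for n in("showcase","cover_bar","knob_grip","lever_end","keeper","vase","mug","coupe"):
        for r in models.recognise(c,n)[:2]:
            u=np.round(r["point"]).astype(int); D=d[u[1],u[0]]
            print(n,round(r["p"],2),u,at_d(c,u,D))
E
```

```text
top (array([ 0.275, -0.119,  1.403]), array([ 0.143, -0.039, -0.989]))
showcase 0.83 [241 210] [ 0.467 -0.074  0.064]
knob_grip 0.83 [185 209] [0.457 0.057 0.127]
knob_grip 0.65 [143 252] [0.354 0.156 0.104]
lever_end 0.62 [191 209] [0.465 0.049 0.073]
lever_end 0.29 [242 212] [ 0.462 -0.077  0.062]
keeper 0.73 [265 202] [ 0.489 -0.134  0.06 ]
vase 0.78 [360 177] [ 0.552 -0.369  0.097]
mug 0.94 [129 195] [0.507 0.22  0.01 ]
coupe 0.78 [143 253] [0.352 0.157 0.099]
scene (array([-0.21 , -1.099,  1.127]), array([ 0.443,  0.603, -0.663]))
showcase 0.72 [262 207] [ 0.464 -0.088  0.061]
cover_bar 0.59 [278 213] [ 0.474 -0.158  0.084]
cover_bar 0.21 [234 171] [0.46  0.068 0.099]
knob_grip 0.69 [238 168] [0.465 0.051 0.12 ]
knob_grip 0.16 [282 212] [ 0.487 -0.159  0.082]
lever_end 0.68 [238 171] [0.469 0.057 0.103]
keeper 0.57 [283 213] [ 0.489 -0.162  0.08 ]
vase 0.67 [351 258] [ 0.539 -0.41   0.08 ]
mug 0.78 [220 153] [0.469 0.172 0.103]
coupe 0.59 [191 163] [0.359 0.164 0.111]
coupe 0.39 [351 255] [ 0.54  -0.408  0.088]
```

View pics/top0.png

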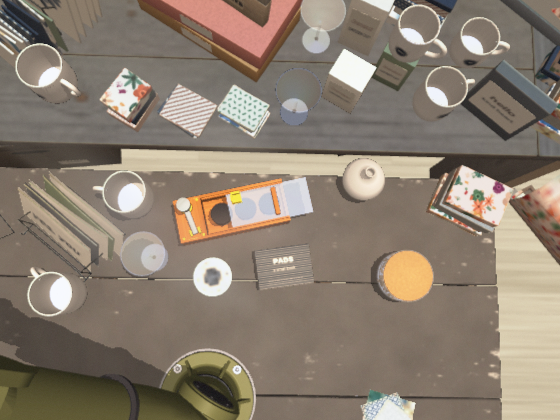

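View pics/scene0.png

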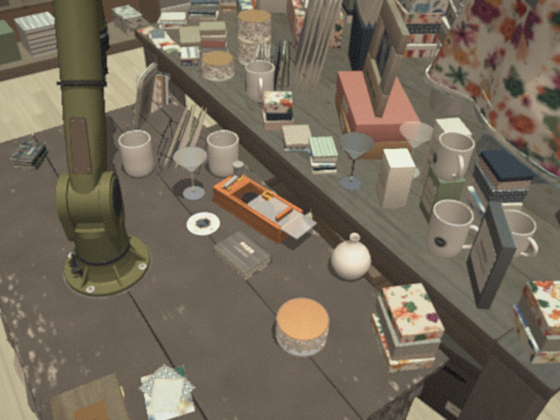

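Top view: the case runs from (176,225) to (312,195), with the knob at about (184,205), the arm end at about (193,232), the yellow keeper at about (237,197) and the bar at about (277,203). The mug (125,192) and coupe (143,253) stand near the knob end, and the vase (363,180) near the far end. Next I'll fit the case pose.

Run:
```python
from h import *
np.set_printoptions(precision=4,suppress=True)
im=cv2.imread("pics/top0.png"); d=np.load("top_d.npy")
cv2.imwrite("pics/crop0.png",cv2.resize(im[160:275,90:320],None,fx=3.4,fy=3.4,interpolation=cv2.INTER_CUBIC))
# case rim cloud: orange pixels at height 0.06-0.07
hsv=cv2.cvtColor(im,cv2.COLOR_BGR2HSV)
org=cv2.inRange(hsv,(5,150,90),(18,255,255))>0
roi=np.zeros_like(org);roi[165:255,165:320]=1
P=cloud("top",d,org&roi); print(len(P),np.histogram(P[:,2],bins=np.arange(0,.13,.01)))
Q=P[(P[:,2]>.056)&(P[:,2]<.073)]
r=cv2.minAreaRect((Q[:,:2]*1000).astype(np.float32)); print(r, np.median(Q[:,2]))
print(cv2.boxPoints(r))
B=P[(P[:,2]>.076)&(P[:,2]<.09)]; print("bar",len(B),B.mean(0), cv2.minAreaRect((B[:,:2]*1000).astype(np.float32)) if len(B)>3 else "")
yel=cv2.inRange(hsv,(22,150,120),(35,255,255))>0
Y=yel&roi; n,l,s,c=cv2.connectedComponentsWithStats(Y.astype(np.uint8)); print([(s[k][4],c[k],at_z("top",c[k],.075)) for k in range(1,n) if s[k][4]>3])
# all cloud in roi : knob top
A=cloud("top",d,roi); K=A[(A[:,2]>.115)&(A[:,2]<.135)]; print("knob",len(K),np.median(K,0),K.min(0),K.max(0))
# furniture heights & bystanders
F=cloud("top",d,np.ones_like(org)); 
for x in np.arange(.5,.8,.03):
    s=F[(abs(F[:,0]-x)<.015)&(F[:,1]>-.3)&(F[:,1]<.1)]; print(round(x,2),len(s),np.percentile(s[:,2],[5,50,95]))
for n in("vase","mug","coupe"):
    m=models.masks_of("top",n)
    if m:
        G=cloud("top",d,m[0]["mask"]); G=G[G[:,2]>.03]; print(n,m[0]["p"],G.min(0),G.max(0))
```

```text
1896 (array([ 295,   57,   27,    6,    6,   44, 1227,  167,   63,    0,    0,
          0]), array([0.  , 0.01, 0.02, 0.03, 0.04, 0.05, 0.06, 0.07, 0.08, 0.09, 0.1 ,
       0.11, 0.12]))
((466.6497497558594, -49.511810302734375), (109.89098358154297, 277.3641052246094), 13.121212005615234) 0.06616064341670529
[[ 381.6563   73.0762]
 [ 444.6212 -197.0464]
 [ 551.6432 -172.0999]
 [ 488.6783   98.0228]]
bar 97 [ 0.4898 -0.1589  0.0808] ((490.2613830566406, -158.74246215820312), (64.9022216796875, 9.223272323608398), 14.325243949890137)
[(np.int32(107), array([235.1495, 196.7757]), array([ 0.4984, -0.0593,  0.075 ])), (np.int32(6), array([196.1667, 199.1667]), array([0.49  , 0.0374, 0.075 ])), (np.int32(8), array([190.5, 208.5]), array([0.4662, 0.0505, 0.075 ])), (np.int32(12), array([198.9167, 229.3333]), array([0.4147, 0.0277, 0.075 ])), (np.int32(10), array([190.3, 232.8]), array([0.4056, 0.0486, 0.075 ])), (np.int32(5), array([203.4, 233.8]), array([0.4038, 0.0163, 0.075 ])), (np.int32(4), array([183.5, 238.5]), array([0.3911, 0.0647, 0.075 ]))]
knob 154 [0.4698 0.0629 0.1245] [0.4549 0.0478 0.1194] [0.4871 0.0795 0.1307]
0.5 1635 [-0.0012  0.0608  0.0756]
0.53 1483 [-0.0038  0.0074  0.0678]
0.56 1434 [-0.0049  0.0002  0.0577]
0.59 92 [-0.0064 -0.0025  0.0017]
0.62 2037 [0.0859 0.1186 0.1242]
0.65 2378 [0.1162 0.122  0.1929]
0.68 2573 [0.1174 0.1591 0.2606]
0.71 2223 [0.1181 0.164  0.2603]
0.74 2656 [-0.7145  0.158   0.2686]
0.77 1984 [-0.7167  0.1184  0.2694]
0.8 2747 [-0.7156  0.1206  0.2554]
vase 0.87 [ 0.5053 -0.4409  0.0302] [ 0.6141 -0.334   0.1342]
mug 0.68 [0.4456 0.1513 0.0302] [0.5482 0.2845 0.1345]
coupe 0.9 [0.2982 0.0972 0.0371] [0.4001 0.2298 0.1566]
```

View pics/crop0.png

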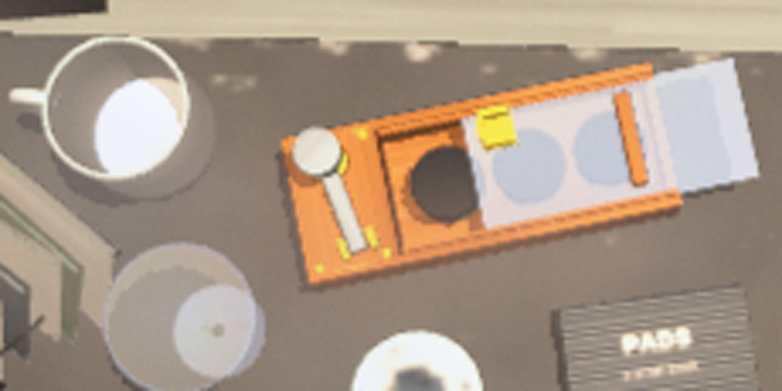

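The crop agrees with the fit: the case centre is at (0.467,-0.050) with yaw 13.1°, and the knob measures within 2 mm of its predicted spot. The cover is about 62 mm open. Shelf top is 0.12 m high from x≈0.61. Next I'll check IK, then go and shut the cover.

Run:
```python
from h import *
np.set_printoptions(precision=3,suppress=True)
th=YAW+np.pi/2
ctrl.movel([.256,.57,.33],max_speed=.3)
ctrl.close_gripper(40)
ctrl.movep(W(-.002,-.155,.20),q(th))
ctrl.movel(W(-.002,-.155,.069),max_speed=.15)
s=get_state(); print(s["time"],loc(s["tcp_pos"]),s["contact_force"])
y=-.155
ctrl.movel(W(-.002,-.135,.069)); y=-.135
while y<-.03:
    y+=.006
    ctrl.movel(W(-.002,y,.069),max_speed=.06); s=get_state()
    f=np.array(s["contact_force"])[:2]@ey
    print(round(s["time"],2),loc(s["tcp_pos"]),round(f,2))
    if f<-8: break
im,_=vision.grab_frame("top"); cv2.imwrite("pics/push.png",cv2.resize(im[150:270,120:320],None,fx=3.5,fy=3.5))
```

```text
6.2 [-0.002 -0.155  0.07 ] [-0.291 -0.394  0.366]
6.73 [-0.002 -0.129  0.069] 0.72
6.98 [-0.002 -0.123  0.069] 0.19
7.23 [-0.002 -0.116  0.069] 0.24
7.48 [-0.002 -0.11   0.069] 0.17
7.73 [-0.002 -0.104  0.069] 0.47
7.98 [-0.002 -0.098  0.069] 0.53
8.23 [-0.002 -0.092  0.069] 0.41
8.48 [-0.002 -0.086  0.069] -0.84
8.73 [-0.002 -0.08   0.069] -0.38
8.98 [-0.002 -0.074  0.069] 0.16
9.23 [-0.002 -0.068  0.069] 0.34
9.48 [-0.002 -0.068  0.069] -14.61
```

View pics/push.png

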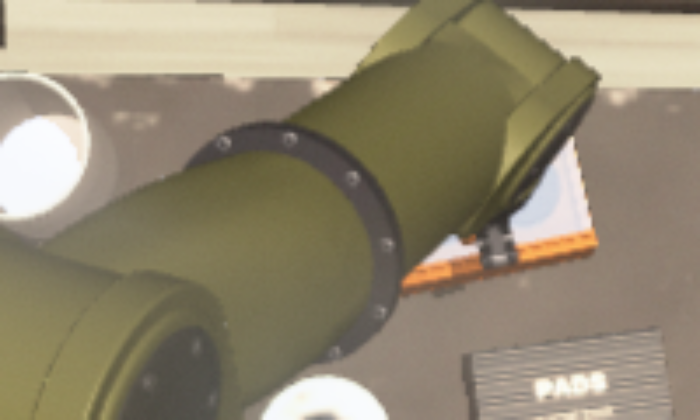

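The plate's end is flush with the case end and the push stopped at the expected place with 14.6 N, so the cover is shut. The arm hides the rest. I'll back off, verify, and go over the knob.

Run:
```python
from h import *
np.set_printoptions(precision=4,suppress=True)
a0=YAW+np.deg2rad(190)   # arm direction, parked
th=YAW+np.pi/2-np.pi/2+np.deg2rad(10)  # tool x along arm => tool y perpendicular
ctrl.movel(W(-.002,-.085,.069)); ctrl.movel(W(-.002,-.085,.22),max_speed=.25)
ctrl.ungrasp()
ctrl.movep(W(.03,.11,.22),q(th))
for c in("top","scene"):
    im,d=vision.grab_frame(c); cv2.imwrite(f"pics/{c}1.png",im)
    print(c,[(n,round(r["p"],2),loc(at_z(c,r["point"],z))) for n,z in(("keeper",.075),("cover_bar",.081),("knob_grip",.118),("lever_end",.085)) for r in models.recognise(c,n)[:1]])
t=cv2.imread("pics/top1.png")[150:270,150:320]; s=cv2.imread("pics/scene1.png")[120:270,170:350]
cv2.imwrite("pics/both1.png",np.hstack([cv2.resize(t,(400,282)),cv2.resize(s,(338,282))]))
print(get_state()["time"])
for k in (0,.5,1,1.45): print(k,np.array(ctrl.ik(W(.03,.11,.11),q(th+k))))
```

```text
top [('keeper', 0.61, array([-0.0042, -0.0285,  0.075 ])), ('cover_bar', 0.86, array([ 0.0059, -0.0294,  0.081 ])), ('knob_grip', 0.75, array([0.0141, 0.1059, 0.118 ])), ('lever_end', 0.77, array([0.0153, 0.1118, 0.085 ]))]
scene [('keeper', 0.82, array([-0.0048, -0.0529,  0.075 ])), ('cover_bar', 0.79, array([-0.017, -0.047,  0.081])), ('knob_grip', 0.47, array([0.0069, 0.0894, 0.118 ])), ('lever_end', 0.56, array([0.0332, 0.1293, 0.085 ]))]
13.2833
0 [-0.7442  0.5661  0.8516  2.0572 -0.6071  0.7858 -0.6881]
0.5 [-0.667   0.5219  0.7144  2.0564 -0.505   0.7412 -0.3025]
1 [-0.5816  0.4875  0.5753  2.0555 -0.4025  0.7085  0.0841]
1.45 [-0.5053  0.4653  0.4581  2.0546 -0.3175  0.6889  0.4409]
```

View pics/both1.png

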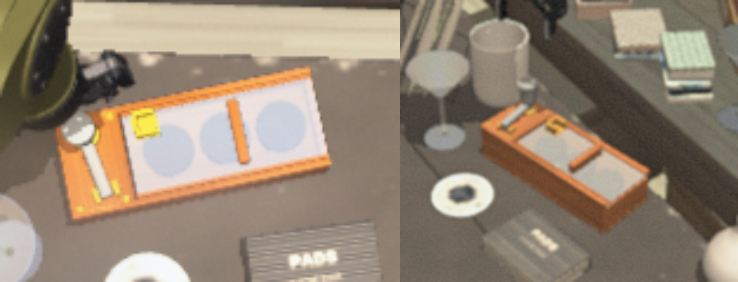

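Both views show the cover flush against the deck, keeper at (145,122) in the left crop. Now grip the knob and lift.

Run:
```python
from h import *
np.set_printoptions(precision=4,suppress=True)
def show(n): s=get_state(); print(n,round(s["time"],2),loc(s["tcp_pos"]),s["contact_force"],s["wrist_torque"],round(s["width"],4),s["gripper_force"])
ctrl.movel(W(.03,.11,.094),max_speed=.15); show("down")
ctrl.close_gripper(60); show("grip")
if .025<get_state()["width"]<.037:
    for dz in (.006,.012,.0155):
        ctrl.movel(W(.03,.11,.094+dz),max_speed=.03); show("lift")
```

```text
down 14.28 [0.0304 0.1097 0.0946] [0.3796 0.2498 0.283 ] [0.0413 0.0345 0.0414] 0.0853 0.0
grip 14.83 [0.0305 0.1094 0.0946] [-1.2904 -2.1047  4.7495] [-0.2003  0.1123 -0.0157] 0.0311 58.77512658946216
lift 15.18 [0.0303 0.1095 0.1004] [ 1.6548 -3.47    2.1655] [-0.5789 -0.1712  0.0143] 0.031 60.23721604607999
lift 15.53 [0.0303 0.1096 0.1063] [ 2.0984 -3.6316  2.7227] [-0.7778 -0.2732  0.0533] 0.031 60.382909113541245
lift 15.8 [0.0303 0.1096 0.1097] [ 1.6786 -4.2435  1.4133] [-0.8273 -0.3973  0.0205] 0.0308 60.43340024538338
```

Run:
```python
from h import *
np.set_printoptions(precision=3,suppress=True)
def show(n): s=get_state(); print(n,round(s["time"],2),loc(s["tcp_pos"]),s["contact_force"],s["wrist_torque"],round(s["width"],4))
th=YAW+np.deg2rad(10); z=.1095
for a in (.2,.4,.6,.8,1.0,1.2,1.3,1.4,1.43):
    ctrl.movel(W(.03,.11,z),frame=q(th+a),max_speed=.1); show(a)
    if abs(get_state()["wrist_torque"][2])>1: break
print(get_state()["eef_rot"],q(th+1.43))
for c in("top","scene"):
    im,d=vision.grab_frame(c); cv2.imwrite(f"pics/{c}2.png",im)
t=cv2.imread("pics/top2.png")[150:270,150:320]; s=cv2.imread("pics/scene2.png")[140:230,190:310]
cv2.imwrite("pics/both2.png",np.hstack([cv2.resize(t,(400,300)),cv2.resize(s,(400,300))]))
```

```text
0.2 16.15 [0.03 0.11 0.11] [ 2.498 -5.047 -1.224] [-0.96  -0.608 -0.002] 0.0311
0.4 16.5 [0.03  0.109 0.11 ] [ 3.863 -4.966 -1.128] [-0.972 -0.603  0.069] 0.0311
0.6 16.85 [0.03  0.109 0.11 ] [ 3.372 -4.968 -1.924] [-0.934 -0.67   0.039] 0.0307
0.8 17.2 [0.03  0.109 0.11 ] [ 2.36  -5.377 -2.106] [-1.012 -0.642  0.031] 0.031
1.0 17.55 [0.03  0.109 0.11 ] [ 3.326 -5.219 -1.969] [-0.985 -0.627  0.067] 0.0304
1.2 17.9 [0.03  0.109 0.11 ] [ 3.049 -4.301 -1.978] [-0.985 -0.598  0.031] 0.031
1.3 18.15 [0.03  0.109 0.11 ] [ 3.705 -4.384 -2.215] [-1.064 -0.669  0.023] 0.031
1.4 18.4 [0.03  0.109 0.11 ] [ 2.767 -5.281 -1.987] [-1.022 -0.624 -0.013] 0.0308
1.43 18.65 [0.03  0.109 0.11 ] [ 3.74  -5.375 -1.409] [-1.032 -0.625 -0.347] 0.0307
[ 0.     0.609  0.793 -0.   ] [np.float64(3.7253429428458435e-17), np.float64(0.6083946727235269), np.float64(0.7936346276477814), np.float64(4.859610532206785e-17)]
```

View pics/both2.png

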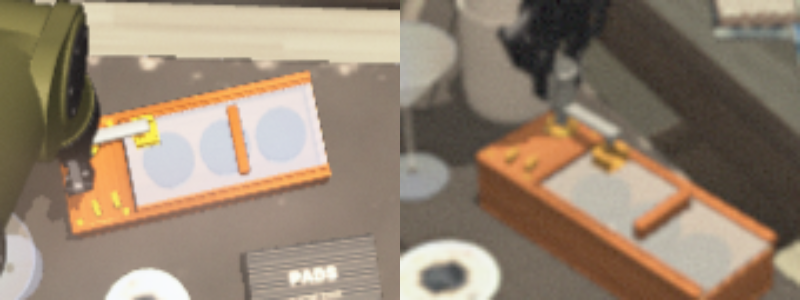

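The arm is over the keeper (150,130 in the left crop), and the reaction torque shows it at the stop. Push down.

Run:
```python
from h import *
np.set_printoptions(precision=3,suppress=True)
th=YAW+np.deg2rad(10); z=.1095; b=get_state()["contact_force"][2]
while z>.090:
    z-=.0025 if z>.097 else .0012
    ctrl.movel(W(.03,.11,z),max_speed=.03); s=get_state()
    print(round(z,4),round(s["time"],2),loc(s["tcp_pos"]),s["contact_force"],s["wrist_torque"])
    if s["contact_force"][2]-b>22: break
```

```text
0.107 19.0 [0.03  0.109 0.107] [ 4.148 -4.678 -3.104] [-1.008 -0.639 -0.386]
0.1045 19.25 [0.03  0.109 0.104] [ 3.837 -5.38  -1.452] [-0.984 -0.655 -0.381]
0.102 19.5 [0.03  0.109 0.102] [ 3.944 -5.063 -2.226] [-0.977 -0.696 -0.405]
0.0995 19.75 [0.03  0.109 0.099] [ 4.048 -5.339 -2.814] [-1.011 -0.631 -0.342]
0.097 20.0 [0.03  0.109 0.097] [ 3.836 -4.988 -2.792] [-0.989 -0.661 -0.354]
0.0958 20.25 [0.03  0.109 0.096] [ 2.926 -4.343 -0.424] [-0.978 -0.564 -0.337]
0.0946 20.5 [0.03  0.109 0.095] [ 3.499 -4.955 -0.225] [-1.002 -0.576 -0.341]
0.0934 20.75 [0.03  0.109 0.094] [ 0.831 -4.365 11.657] [-1.084  0.132 -0.354]
0.0922 21.0 [0.031 0.109 0.094] [-1.959 -5.737 24.648] [-1.077  0.797 -0.361]
```

Run:
```python
from h import *
np.set_printoptions(precision=4,suppress=True)
ctrl.ungrasp(); ctrl.movel(W(.03,.11,.22),max_speed=.2); ctrl.movep(W(-.12,-.05,.32),q(YAW+np.pi/2)); ctrl.movep([.256,.45,.33],q(YAW+np.pi/2))
for c in("top","scene"):
    im,d=vision.grab_frame(c); cv2.imwrite(f"pics/{c}3.png",im)
    P=cloud(c,d,np.ones(d.shape,bool)); L=np.array([loc(p) for p in P])
    k=L[(np.hypot(L[:,0]-.03,L[:,1]-.11)<.012)&(L[:,2]>.1)]; a=L[(abs(L[:,0]-.03)<.005)&(L[:,1]>.045)&(L[:,1]<.08)&(L[:,2]>.076)]
    dk=L[(abs(L[:,0]+.03)<.01)&(abs(L[:,1]-.1)<.02)]
    print(c,len(k),np.median(k[:,2]),len(a),np.median(a[:,2]) if len(a) else "", "deck",np.median(dk[:,2]))
print(get_state()["time"],get_state()["contact_force"])
t=cv2.imread("pics/top3.png")[150:270,150:320]; s=cv2.imread("pics/scene3.png")[140:230,190:310]
cv2.imwrite("pics/both3.png",np.hstack([cv2.resize(t,(400,300)),cv2.resize(s,(400,300))]))
```

```text
top 79 0.12504746590886268 54 0.08457138642381536 deck 0.06731893189966875
scene 46 0.12332304361262128 27 0.08650474080690367 deck 0.07071213511548435
25.5167 [ 0.4156 -0.0609  0.819 ]
```

View pics/both3.png

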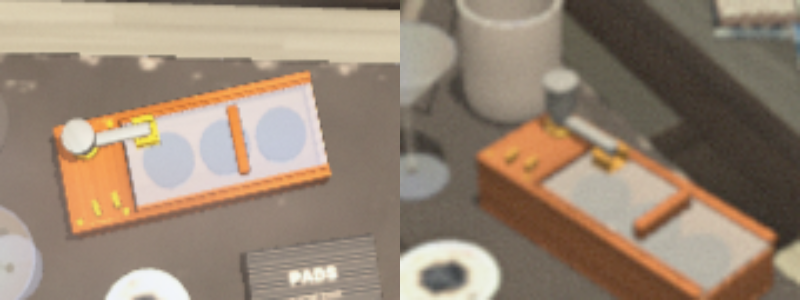

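The knob top (0.125) and arm top (0.085) match the home heights, and the nose is in the keeper (147,131 left crop). I'll press the top once, lightly, in case releasing the grip lifted the knob, then hand in.

Run:
```python
from h import *
th=YAW+np.pi/2
ctrl.movep(W(.03,.11,.22),q(th)); ctrl.close_gripper(30)
ctrl.movel(W(.03,.11,.132),max_speed=.15); z=.132; b=get_state()["contact_force"][2]
while z>.121:
    z-=.001; ctrl.movel(W(.03,.11,z),max_speed=.02); s=get_state(); f=s["contact_force"][2]-b
    print(round(z,4),round(s["tcp_pos"][2],4),round(f,1))
    if f>14: break
ctrl.movel(W(.03,.11,.22),max_speed=.2); ctrl.movep([.256,.45,.33],q(th)); 
im,d=vision.grab_frame("top"); L=np.array([loc(p) for p in cloud("top",d,np.ones(d.shape,bool))])
print(np.median(L[(np.hypot(L[:,0]-.03,L[:,1]-.11)<.012)&(L[:,2]>.1)][:,2]),get_state()["time"])
print(ticket.close_job())
```

```text
0.131 0.1317 -0.9
0.13 0.1301 -1.1
0.129 0.1289 -0.7
0.128 0.1279 -1.1
0.127 0.1269 -1.0
0.126 0.1259 0.3
0.125 0.125 0.4
0.124 0.1247 7.4
0.123 0.1246 16.8
0.12507390398690515 33.2833
the job is handed in; nothing more can be done
None
```

The cover is fully shut, the knob is turned to its stop and pushed home with the nose in the brass keeper, the gripper is clear of everything, and I handed the job in at about 33 s. I saw no contact with the vase, mug or glass, but took no closing measurement of their positions.

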